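Set and lock the lathe tool rest for the blank that is mounted

TASK

Set the lathe's tool rest for whichever blank is on the lathe now: alongside the long spindle blank, parallel to it and at the middle of its length, or, for the bowl blank, turned square across its face with the bar's middle half way between the face's centre and the rim on the robot's side. Leave a gap of about 7 mm between the bar's front edge and the wood, without pressing the rest against the wood. Clamp it there by pressing the banjo's cam lever down as far as it goes, and leave the loose things on the bench and the headstock alone.

Things in the scene. Friction and masses are not known exactly. Their poses are not given: they have to be found in the camera images.
- nose (a point): end of the cream headstock's spindle, on the spindle axis, 200 mm above the bench. Axes are the lathe's: y along the bed to the headstock, x across the bed from its front (robot's side) to its back, z up; the lathe stands askew, yaw 39 to 51 degrees. Headstock: 35 to 235 mm from here along +y, 301 mm high. Bed: 122 mm wide, top at 90 mm. Tailstock's live centre: 340 mm from here along -y
- cage (a point): front right end of the steel wire safety cage over the headstock end, 285 mm above the bench; axes as nose. From here thin bars run 170 mm along +y (to 15 mm from the nose) and 190 mm along +x, rising to 312 mm. It is 85 mm in front of the spindle axis and 185 mm from the nose along -y. An upright tool cannot get at the set rest below it: lean the tool 25 to 45 degrees
- spindle_blank: long round wooden blank in a steel scroll chuck. Origin on its axis at the chuck's back; axes as nose. Chuck: diameter 96, with jaws 65 mm long; wood: diameter 80 mm, from 60 to 340 mm along -y. Fixed, does not turn. Mounted: origin at the nose; otherwise parked on the plywood stand (250 mm high) at the robot's right. Exactly one of the two blanks is on the lathe, the other on the stand
- bowl_blank: thick round wooden bowl blank in its own scroll chuck. Origin on its axis at the chuck's back; axes as nose. Wood: diameter 170 mm, from 60 to 150 mm along -y; the flat face at 150 mm looks along -y. Fixed, does not turn. Mounted: origin at the nose; otherwise parked on the stand
- rest_neck (a point): on the tool rest's upright neck, on the vertical line about which the rest turns, 150 mm above the bench. x points to the rest's front, y along its bar. Neck: steel plate 16 mm thick (along y), 30 mm deep (x -15 to 15), 120 to 179 mm above the bench, between the banjo's round boss below (diameter 46) and the bar above, which overhangs it: grip it from the rest's rear (-x), tool leaning back
- rest_edge (a point): middle of the front edge of the rest's bar, 14 mm ahead (x) of the neck's line, 190 mm above the bench; axes as rest_neck; the gap is measured from here. Bar: 150 mm long (y), 28 mm deep, 179 to 195 mm above the bench. Held by the neck, the rest slides along and across the bed with the cream banjo below it (about 8 N each) and turns (0.35 N m), all in one grasp
- banjo: cream casting on the bed that carries the rest; origin on the bench plane below the rest's post, axes as nose. 54 mm wide, from 30 mm in front of the post to 155 mm behind it, top 112 mm above the bench. The post travels from 30 to 300 mm from the nose along -y and from 150 to 20 mm in front of the axis; the rest turns from 0.3 rad clockwise to 1.9 rad counterclockwise of lying along the bed
- lever_ball (a point): centre of the black ball (diameter 26 mm) on the banjo's cam lever. The lever pivots at the banjo's front end about a line along the lathe's x through the post, 107 mm above the bench, and stands out along the lathe's -y, 85 mm from that line to the ball; the ball is 75 mm in front (-x) of the post. It swings downwards in that upright plane
- clamp (a joint): cam lever angle, rad: 0 = 35 degrees above level, slack; grows as the lever is pressed down to its stop at 1.3 (about 40 degrees below level). Takes 5 to 8 N at the ball, bites from about 0.8 on, stays where it is left. At the stop the banjo is held fast. Always starts slack, under 0.25
- gouge: turning gouge with wooden handle, lying on the bench in front of the tailstock, 300 mm long, 33 mm thick; origin below its middle; leave it alone
- chuck_key: steel T-shaped chuck key, 100 by 90 mm, 12 mm thick, lying on top of the headstock, 301 mm above the bench; origin below the shank's middle; leave it alone
- wax_tin: round metal tin, diameter 76, height 50 mm, standing on the bench in front of the bed; origin under its centre; leave it alone

How it is judged:
By the outcome, as a careful person would: the job done as asked, in the order asked, and still so for the second after the job is handed in, with the robot touching nothing.
It also fails if it takes over 58 s, if anything falls off the work surface, if the arm or the gripper's body presses on something with over 40 N, if the wrist force passes 120 N, or if a joint passes its speed limit or range.

ROBOT

A 6-joint arm with a two-finger parallel gripper is mounted at the origin on the work surface. World frame = base frame: x ahead of the robot, y to its left, z up, the work surface at z = 0. Lengths are in m, angles in rad, forces in N, time in s.
With the tool pointing down it reaches from about 0.375 to 0.975 m from the base axis. Payload 3.8 kg.
Tool frame: the origin (TCP) lies at the very end of the fingers, on their centre line; the grasp point (between the pads) lies 19 mm behind it; z points along the fingers, y is the direction in which the jaws open and shut (so a half turn about z gives the same grasp; the last joint's range is limited). The gripper opens to 85 mm and grips with 20 to 120 N. Pads are 22 mm wide; open, the fingers measure 114 mm over their backs; the gripper's body (76 mm by 85 mm) begins 54 mm behind the grasp point. The pads swing forward as they close: fully open they stand 13 mm farther back than shut.
Start: joints at [-1.241, 0.264, 1.604, -0, 1.274, -0.037], TCP at [0.242, -0.63, 0.231] pointing down, gripper open.
Joint ranges: [-2.63, 2.63], [-0.94, 2.18], [0.31, 2.57], [-1.31, 4.45], [0, 2.66], [-2.55, 2.55]. Speed limits (rad/s): [2.57, 2.57, 3.14, 3.14, 3.14, 3.14].

INTERFACE

Orientations are given as a rotation vector (axis times angle).
In Python, from workcell import status, read_camera, camera_info, order gives the robot as it stands.
- The arm moves only by the tool move_arm, never from a script. Its argument "deltas" is a list of rows, each a list of 3 entries, a list of its own where there are three numbers: the turn, a rotation vector about the world's x, y, z as a fraction of full scale, then the shift along the world's x, y, z as a fraction of full scale, then the closure, from -1 (fully open) to 1 (shut), so that 0 is half open. A call has 1 to 20 rows; each row is the pose to reach, as a shift and turn from the pose commanded when the call began; what a row does not reach only later rows make up. Full scale, the value 1, is 0.1 m for a shift and pi/2 rad for a turn. A row lasts 1/8 s, in which the tool goes at most 62.5 mm and 10.7 degrees, less where a joint would pass 70% of its speed; a pose out of reach is approached as far as the arm can. A call with a number of a shift or a turn outside -1 to 1 is refused whole. A call with a gripper value outside its range is refused whole. The fingers move at their own pace and stop on an object; "grip_force" is the grip in N (left out, the last holds). Time passes only in rows, so rows that repeat a pose let the fingers close. It gives the time, the measured TCP pose, the force and the opening at its end, in the units of the state.
- status.read_state(): the state, without advancing time (a new reading comes with each control period).
- read_camera(name): name is "scene" or "side" or "wrist"; returns (picture, depth): 400x640x3 uint8, red, green, blue; 400x640 float32, m along the optical axis (not along the pixel's ray), 0 where there is no reading.
- camera_info(name): a dict with "K" (3x3 intrinsics, pixels), "R" (3x3) and "t" (3): a world point X has camera coordinates R X + t. Camera axes: x right, y down, z forward; pixel columns grow to the right and rows downward; lengths in m; the calibration is good to about 2 mm. The wrist camera is an equidistant fisheye: a pixel r from the principal point sees the ray r / f radians off the axis. A picture is of the moment at which its call begins: read the wrist's pose just before it. camera_info takes no time and is no camera call; for the wrist camera it gives the pose at the moment of the call.
- order.finish_job(): hands the job in, once; it reports no verdict.
The state is a dict: "time": time; "q": joint angles; "joint_vel": joint speeds; "joint_torque": joint torques, N m; "tool_pos": TCP position; "tcp_rot": TCP orientation; "wrist_force": force on the tool from outside, world axes, zero at the start; "torque": the same for the moment, N m; "width": opening from 0.0 (shut) to 1.0 (fully open).
Only numpy, scipy, OpenCV 4.12 (cv2) and the standard library are available. Lean on these libraries where they do the work, as an engineer would, in place of code of your own. Each camera call takes 0.05 s, during which the arm holds its last target. There are 200 camera calls.

## Working session

There is one attempt and no reset: what is moved stays moved. The work goes in short steps, Python scripts to look and compute and a tool call to move; the robot and the scene stay as the last step left them, time stands still between calls to the robot, and variables do not carry over. Pictures are saved under pics/ and viewed, about 8 in all and at most 12, crops included, and the job is handed in when it is done.

Besides the shell and the picture viewer there is one more tool, called after "Request:" by a JSON object that holds its "fn" and its "kwargs". move_arm: Moves the arm, as the interface text tells. Its arguments: {"type":"object","properties":{"deltas":{"type":"array","items":{"type":"array"}},"grip_force":{"type":"number"}},"required":["deltas"]}

```bash
mkdir -p pics; ls; cat > h.py <<'E'
import numpy as np, cv2
from workcell import status, read_camera, camera_info, order
from scipy.spatial.transform import Rotation as Ro
def snap(n,f):
    i=camera_info(n); p,d=read_camera(n); cv2.imwrite('pics/'+f+'.png',p[:,:,::-1]); np.savez('pics/'+f,p=p,d=d,**{k:np.array(i[k]) for k in('K','R','t')})
    return p,d,i
def ld(f): return np.load('pics/'+f+'.npz')
def world(o,u,v,w=1):
    d=o['d'][v-w:v+w+1,u-w:u+w+1]; d=d[d>0]
    if len(d)==0: return None
    z=np.median(d); K=o['K']; c=np.array([(u-K[0,2])/K[0,0]*z,(v-K[1,2])/K[1,1]*z,z]); return o['R'].T@(c-o['t'])
def cloud(o):
    v,u=np.mgrid[:400,:640]; z=o['d']; K=o['K']
    c=np.stack([(u-K[0,2])/K[0,0]*z,(v-K[1,2])/K[1,1]*z,z],-1); return (c-o['t'])@o['R']
def proj(o,X):
    c=o['R']@np.array(X)+o['t']; return (o['K']@c)[:2]/c[2]
E
python3 - <<'E'
from h import *
for n in('scene','side'):
    p,d,i=snap(n,n+'0'); R=np.array(i['R']);print(n,-R.T@np.array(i['t']),R[2],(d>0).mean())
print(status.read_state())
E
```

```text
pics
scene [ 1.13424459 -0.38193643  0.82136968] [-0.61987463  0.37464637 -0.68948933] 0.99596484375
side [ 0.89765756 -0.37024282  0.9196433 ] [-0.39707633  0.38033062 -0.83527182] 0.99593359375
{'time': 0.1, 'q': array([-1.24089073e+00,  2.64695730e-01,  1.60527881e+00,  2.07665791e-05,
        1.27371805e+00, -3.68801314e-02]), 'joint_vel': array([ 0.00107549, -0.00200282, -0.00176942,  0.00063421,  0.00143327,
       -0.00118678]), 'joint_torque': array([ 3.36381681e-04, -5.16707432e+01, -3.68591309e+01, -2.33137303e-05,
        6.29700517e-03, -1.62171767e-05]), 'tool_pos': array([ 0.24186102, -0.62944564,  0.23005213]), 'tcp_rot': array([-3.08686633e+00, -5.72532725e-01,  4.50408304e-04]), 'wrist_force': array([-1.08589361, -0.16245757,  0.6939611 ]), 'torque': array([ 0.05050182, -0.00070393, -0.00415529]), 'width': 0.9974229150871655}
```

View pics/scene0.png

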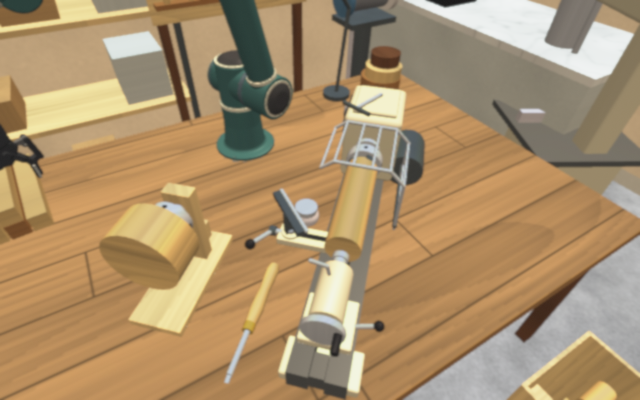

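View pics/side0.png

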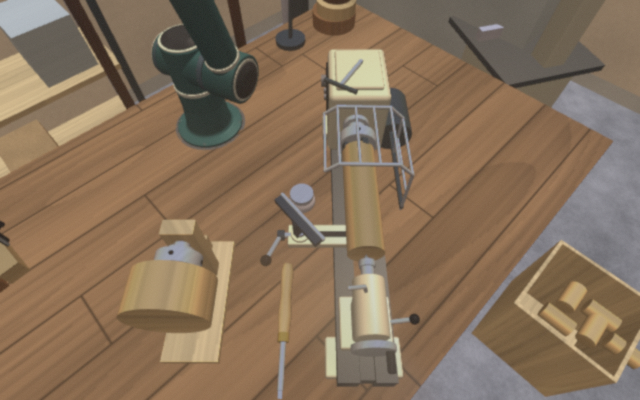

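```bash
python3 - <<'E'
from h import *
for n in('side0','scene0'):
    o=ld(n)
    P=cloud(o)
    for nm,pts in {'side0':{'tailtip':(367,262),'woodend':(365,235),'woodmid':(360,200),'woodfar':(357,165),'ball':(265,260),'barA':(282,201),'barB':(317,240),'barM':(300,222),'banjo':(296,234),'headL':(333,60),'cageFR':(326,167),'cageBR':(412,172),'tin':(302,190)},'scene0':{'woodend':(345,240),'woodmid':(352,205),'ball':(250,244),'barA':(281,196),'barB':(302,231),'barM':(292,213),'cageFR':(324,166),'tin':(306,207)}}[n].items():
        w=world(o,*pts); print(n,nm,pts,np.round(w,4))
    im=cv2.imread(f'pics/{n}.png')
    c=im[100:300,230:440] if n=='side0' else im[120:290,230:430]
    cv2.imwrite(f'pics/{n}c.png',cv2.resize(c,None,fx=3,fy=3,interpolation=cv2.INTER_CUBIC)[:600])
# cylinder fit on wood
from scipy.optimize import least_squares
A=[]
for n,(u0,u1,v0,v1) in {'side0':(352,374,180,240),'scene0':(338,365,185,240)}.items():
    P=cloud(ld(n))[v0:v1,u0:u1].reshape(-1,3); P=P[(P[:,2]>.2)&(P[:,2]<.245)]; 
    def f(q,P=P):
        a=q[1]; n_=np.array([np.sin(a),-np.cos(a)]) # normal to y-axis dir... 
        return np.hypot(P[:,:2]@n_-q[0],P[:,2]-q[2])-.04
    for a0 in(.78,2.35):
        s=least_squares(f,[P[:,:2].mean(0)@[np.sin(a0),-np.cos(a0)],a0,.2],loss='soft_l1',f_scale=.002)
        print(n,len(P),s.x,np.degrees(s.x[1]),s.cost,P.mean(0))
E
```

```text
side0 tailtip (367, 262) [ 0.7507 -0.0863  0.2173]
side0 woodend (365, 235) [ 0.7134 -0.0544  0.2409]
side0 woodmid (360, 200) [0.649  0.0017 0.2404]
side0 woodfar (357, 165) [0.6114 0.0244 0.3084]
side0 ball (265, 260) [ 0.5751 -0.2181  0.1497]
side0 barA (282, 201) [ 0.5081 -0.1043  0.1944]
side0 barB (317, 240) [ 0.6362 -0.116   0.1937]
side0 barM (300, 222) [ 0.578  -0.1123  0.1943]
side0 banjo (296, 234) [ 0.5708 -0.1213  0.139 ]
side0 headL (333, 60) [0.3199 0.2515 0.2916]
side0 cageFR (326, 167) [ 0.5594 -0.0143  0.2886]
side0 cageBR (412, 172) [0.693  0.1138 0.279 ]
side0 tin (302, 190) [0.4434 0.0126 0.0522]
scene0 woodend (345, 240) [ 0.7367 -0.0651  0.2312]
scene0 woodmid (352, 205) [0.6651 0.0008 0.2389]
scene0 ball (250, 244) [ 0.5795 -0.217   0.1447]
scene0 barA (281, 196) [ 0.5168 -0.1027  0.1934]
scene0 barB (302, 231) [ 0.6401 -0.1126  0.191 ]
scene0 barM (292, 213) [ 0.5812 -0.1065  0.1932]
scene0 cageFR (324, 166) [ 0.5729 -0.0177  0.2923]
scene0 tin (306, 207) [0.4534 0.0033 0.0498]
side0 1314 [0.46174762 2.37110126 0.20074683] 135.8540950859878 0.0006882697322215265 [ 0.66728673 -0.01025587  0.23793997]
side0 1314 [0.46174762 2.37110126 0.20074683] 135.8540947622805 0.0006882697322214007 [ 0.66728673 -0.01025587  0.23793997]
scene0 1453 [-0.46193331 -0.77087419  0.19957368] -44.16783766309217 0.0006445684991814041 [ 0.67779571 -0.00966655  0.23455384]
scene0 1453 [0.46193331 2.37071847 0.19957368] 135.832162788863 0.0006445684991814124 [ 0.67779571 -0.00966655  0.23455384]
```

View pics/side0c.png

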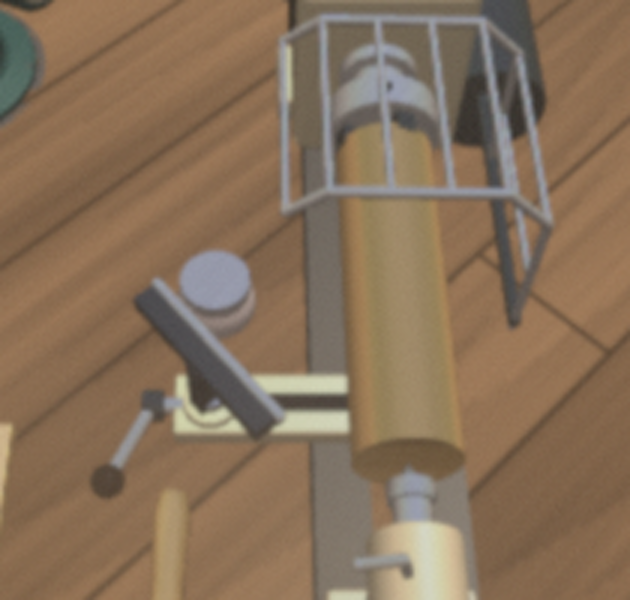

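```bash
cat >> h.py <<'E'
yaw=np.radians(45.84); LX=np.array([np.cos(yaw),np.sin(yaw)]); LY=np.array([-np.sin(yaw),np.cos(yaw)]); AX=.4618
def lat(P): P=np.asarray(P); return np.concatenate([np.stack([P[...,:2]@LX-AX,P[...,:2]@LY],-1),P[...,2:]],-1)
def barfit(f,rng=None):
    o=ld(f);Q=cloud(o); L=lat(Q); m=(Q[...,2]>.187)&(Q[...,2]<.2)&(L[...,0]<-.03)&(L[...,0]>-.25)&(L[...,1]<-.28)&(L[...,1]>-.62)
    n,lb,st,_=cv2.connectedComponentsWithStats(m.astype(np.uint8)); k=1+np.argmax(st[1:,4]); P=Q[lb==k]
    r=cv2.minAreaRect((P[:,:2]*1000).astype(np.float32)); a=np.array(cv2.boxPoints(r))/1000
    e=[a[1]-a[0],a[2]-a[1]]; e=max(e,key=np.linalg.norm); th=np.arctan2(*(e@np.array([LX,LY]).T)[::-1])
    return len(P),np.array(r[0])/1000,np.array(r[1]),np.degrees(th),lat(np.r_[np.array(r[0])/1000,.19])
E
python3 - <<'E'
from h import *
for n in('side0','scene0'):
    o=ld(n);Q=cloud(o);L=lat(Q)
    print(n,'bar',barfit(n))
    m=(abs(np.hypot(L[...,0],L[...,2]-.2)-.04)<.004)&(L[...,1]>-.75)&(L[...,1]<-.3)&(L[...,2]>.215)
    y=np.sort(L[m][:,1]); h,e=np.histogram(y,np.arange(-.6,-.25,.005)); print([(round(a,3),b) for a,b in zip(e,h)][:14])
    # wood end face points z<.2.. near axis
    # headstock top
    m=(abs(Q[...,2]-.301)<.006)&(abs(L[...,0])<.1)&(L[...,1]>-.24)&(L[...,1]<.2); P=L[m]; print('head',len(P),np.percentile(P[:,1],[0,1,2,5,98,99,100]),np.percentile(P[:,0],[1,99]))
    # ball: dark
    uv={'side0':(265,260),'scene0':(250,244)}[n]; u,v=uv; g=o['p'].max(-1)[v-9:v+10,u-9:u+10]; mm=g<75
    P=Q[v-9:v+10,u-9:u+10][mm&(Q[v-9:v+10,u-9:u+10,2]>.12)]; yy,xx=np.nonzero(mm); print('ball',mm.sum(),xx.mean()+u-9,yy.mean()+v-9,len(P),P.mean(0) if len(P) else 0, P[:,2].max() if len(P) else 0)
    # banjo top
    m=(abs(Q[...,2]-.112)<.005)&(L[...,0]<-.04)&(L[...,0]>-.25)&(L[...,1]<-.35)&(L[...,1]>-.6); P=L[m]; print('banjo',len(P),np.percentile(P,[2,50,98],axis=0))
E
```

```text
side0 bar (774, array([ 0.56776514, -0.10658064]), array([ 28.85428619, 158.17808533]), np.float64(-50.31607192366802), array([-0.14271887, -0.48156403,  0.19      ]))
[(np.float64(-0.6), np.int64(0)), (np.float64(-0.595), np.int64(0)), (np.float64(-0.59), np.int64(0)), (np.float64(-0.585), np.int64(0)), (np.float64(-0.58), np.int64(0)), (np.float64(-0.575), np.int64(90)), (np.float64(-0.57), np.int64(82)), (np.float64(-0.565), np.int64(77)), (np.float64(-0.56), np.int64(80)), (np.float64(-0.555), np.int64(76)), (np.float64(-0.55), np.int64(77)), (np.float64(-0.545), np.int64(77)), (np.float64(-0.54), np.int64(77)), (np.float64(-0.535), np.int64(77))]
head 1589 [-0.20077155 -0.17546798 -0.17395924 -0.17106633 -0.03143239 -0.0302709
 -0.0273723 ] [-0.05404186  0.06292181]
ball 0 nan nan 0 0 0
banjo 662 [[-0.18878905 -0.50749443  0.10772853]
 [-0.07994812 -0.48608321  0.11292312]
 [-0.04140621 -0.4548171   0.11647584]]
scene0 bar (580, array([ 0.56930225, -0.10781099]), array([ 28.49173164, 155.46311951]), np.float64(-50.31739908900454), array([-0.14253067, -0.48352389,  0.19      ]))

[... 221 characters left out ...]
-0.57), np.int64(56)), (np.float64(-0.565), np.int64(68)), (np.float64(-0.56), np.int64(63)), (np.float64(-0.555), np.int64(63)), (np.float64(-0.55), np.int64(57)), (np.float64(-0.545), np.int64(58)), (np.float64(-0.54), np.int64(59)), (np.float64(-0.535), np.int64(58))]
head 1031 [-0.20345736 -0.19683797 -0.18113481 -0.17389121 -0.03233504 -0.03078026
 -0.02732707] [-0.05970831  0.06355611]
ball 58 249.5 243.86206896551724 58 [ 0.57869732 -0.21786691  0.1448884 ] 0.1507086414421568
banjo 597 [[-0.19250166 -0.50989604  0.10780015]
 [-0.09669805 -0.49221183  0.11179909]
 [-0.05517257 -0.4575189   0.11624472]]<stdin>:12: RuntimeWarning: Mean of empty slice.
  ret = ret.dtype.type(ret / rcount)
```

```bash
cat >> h.py <<'E'
def orient(front_ang,lean,flip=1):
    f=np.array([np.cos(front_ang),np.sin(front_ang),0]); z=f*np.sin(lean)-np.array([0,0,np.cos(lean)])
    y=flip*np.array([np.sin(front_ang),-np.cos(front_ang),0]); return np.stack([np.cross(y,z),y,z],1)
def delta(R,p):
    s=status.read_state(); w=(Ro.from_matrix(R)*Ro.from_rotvec(s['tcp_rot']).inv()).as_rotvec()
    return np.round(w/(np.pi/2),3),np.round((p-s['tool_pos'])/.1,3),s['tool_pos'].round(4)
E
python3 - <<'E'
from h import *
Q=cloud(ld('side0'));m=(Q[...,2]>.1)&(Q[...,1]<-.28)&(Q[...,0]<.75); P=Q[m]; print('stand',np.percentile(P,[1,99],axis=0),P.max(0))
neck=np.array([.5685,-.1072,0]); fa=np.radians(45.84+39.7); R=orient(fa,np.radians(40)); f=np.array([np.cos(fa),np.sin(fa),0])
tcp=neck-.008*f+[0,0,.147]+.019*R[:,2]; print('tcp',tcp,R)
for b in(0,.12): print(b,delta(R,tcp-b*R[:,2]))
E
```

```text
stand [[ 0.23294073 -0.57688135  0.12318059]
 [ 0.61366389 -0.28943563  0.28688185]] [ 0.62058161 -0.28336531  0.30515962]
tcp [ 0.56882761 -0.10299979  0.13244516] [[ 0.05956999  0.99697187  0.04998516]
 [ 0.76372476 -0.0777631   0.64084116]
 [ 0.64278761  0.         -0.76604444]]
0 (array([ 0.374, -0.281,  0.686]), array([ 3.27 ,  5.264, -0.976]), array([ 0.2419, -0.6294,  0.2301]))
0.12 (array([ 0.374, -0.281,  0.686]), array([ 3.21 ,  4.495, -0.057]), array([ 0.2419, -0.6294,  0.2301]))
```

Request:
{"fn": "move_arm", "kwargs": {"deltas": [[[0, 0, 0], [0, 0, 0.5], -1], [[0, 0, 0], [0, 0, 1], -1], [[0, 0, 0], [0, 0, 1], -1]]}}

```text
time: 0.48
tool_pos: [0.2429, -0.6324, 0.3375]
tcp_rot: [3.079, 0.571, 0.002]
wrist_force: [-0.1, -0.8, -0.0]
width: 0.997
```

Request:
{"fn": "move_arm", "kwargs": {"deltas": [[[0, 0, 0], [0.2, 0.4, 0.5], -1], [[0, 0, 0.1], [0.5, 0.8, 1], -1], [[0, 0, 0.2], [1, 1, 1], -1], [[0, 0, 0.2], [1, 1, 1], -1]]}}

```text
time: 0.98
tool_pos: [0.3455, -0.528, 0.4318]
tcp_rot: [2.957, 1.057, 0.003]
wrist_force: [-0.3, -0.8, -0.4]
width: 1.001
```

Request:
{"fn": "move_arm", "kwargs": {"deltas": [[[0, 0, 0.1], [0.5, 0.5, 0], -1], [[0, 0, 0.2], [1, 1, 0], -1], [[0, 0, 0.3], [1, 1, 0], -1]]}}

```text
time: 1.35
tool_pos: [0.4434, -0.4278, 0.4292]
tcp_rot: [-2.626, -1.719, -0.0]
wrist_force: [0.8, -0.0, -0.0]
width: 0.999
```

Request:
{"fn": "move_arm", "kwargs": {"deltas": [[[0, 0, 0.1], [0.3, 0.5, 0], -1], [[0, 0, 0.2], [0.6, 1, 0], -1], [[0, 0, 0.2], [0.6, 1, 0], -1]]}}

```text
time: 1.72
tool_pos: [0.5031, -0.3272, 0.4294]
tcp_rot: [-2.328, -2.105, -0.0]
wrist_force: [-0.5, 0.2, 0.3]
width: 1.0
```

```bash
python3 - <<'E'
from h import *
neck=np.array([.5685,-.1072,0]); fa=np.radians(45.84+39.7); R=orient(fa,np.radians(40)); f=np.array([np.cos(fa),np.sin(fa),0])
tcp=neck-.008*f+[0,0,.147]+.019*R[:,2]
print(status.read_state()['q'],status.read_state()['time'])
for b in(0,.12,.2): print(b,delta(R,tcp-b*R[:,2]))
E
```

```text
[-6.18631273e-01  6.77143549e-02  1.47502135e+00  7.60662644e-04
  1.60182340e+00 -5.18430843e-01] 1.725
0 (array([ 0.441, -0.041,  0.013]), array([ 0.657,  2.242, -2.97 ]), array([ 0.5031, -0.3272,  0.4294]))
0.12 (array([ 0.441, -0.041,  0.013]), array([ 0.597,  1.473, -2.05 ]), array([ 0.5031, -0.3272,  0.4294]))
0.2 (array([ 0.441, -0.041,  0.013]), array([ 0.557,  0.961, -1.438]), array([ 0.5031, -0.3272,  0.4294]))
```

```bash
python3 - <<'E'
from h import *
Q=cloud(ld('side0'));
for x in(.42,.46,.5,.52,.54,.56,.58,.6,.62):
    m=(abs(Q[...,0]-x)<.01)&(Q[...,1]<-.24)&(Q[...,2]>.06);P=Q[m]; print(x,len(P),P[:,1].max() if len(P) else 0,[ (round(a,2),round(P[abs(P[:,1]-a)<.01][:,2].max(),3)) for a in np.arange(-.27,-.4,-.02) if (abs(P[:,1]-a)<.01).any()])
E
```

```text
0.42 241 -0.30061802420537226 [(np.float64(-0.31), np.float64(0.25)), (np.float64(-0.33), np.float64(0.252)), (np.float64(-0.35), np.float64(0.25))]
0.46 934 -0.2877513036348226 [(np.float64(-0.29), np.float64(0.249)), (np.float64(-0.31), np.float64(0.25)), (np.float64(-0.33), np.float64(0.251)), (np.float64(-0.35), np.float64(0.252)), (np.float64(-0.37), np.float64(0.249)), (np.float64(-0.39), np.float64(0.245))]
0.5 750 -0.31710620219540875 [(np.float64(-0.31), np.float64(0.219)), (np.float64(-0.33), np.float64(0.24)), (np.float64(-0.35), np.float64(0.248)), (np.float64(-0.37), np.float64(0.286)), (np.float64(-0.39), np.float64(0.288))]
0.52 978 -0.3276451341320728 [(np.float64(-0.33), np.float64(0.226)), (np.float64(-0.35), np.float64(0.279)), (np.float64(-0.37), np.float64(0.286)), (np.float64(-0.39), np.float64(0.288))]
0.54 1168 -0.32824840346055 [(np.float64(-0.33), np.float64(0.259)), (np.float64(-0.35), np.float64(0.277)), (np.float64(-0.37), np.float64(0.282)), (np.float64(-0.39), np.float64(0.286))]
0.56 1286 -0.32214290467691087 [(np.float64(-0.33), np.float64(0.251)), (np.float64(-0.35), np.float64(0.265)), (np.float64(-0.37), np.float64(0.275)), (np.float64(-0.39), np.float64(0.284))]
0.58 1069 -0.3347473900689836 [(np.float64(-0.33), np.float64(0.222)), (np.float64(-0.35), np.float64(0.252)), (np.float64(-0.37), np.float64(0.267)), (np.float64(-0.39), np.float64(0.276))]
0.6 712 -0.3541553844131657 [(np.float64(-0.35), np.float64(0.221)), (np.float64(-0.37), np.float64(0.251)), (np.float64(-0.39), np.float64(0.266))]
0.62 159 -0.3739333053506723 [(np.float64(-0.37), np.float64(0.223)), (np.float64(-0.39), np.float64(0.25))]
```

Request:
{"fn": "move_arm", "kwargs": {"deltas": [[[0.11, -0.01, 0], [0.15, 0.25, 0], -1], [[0.22, -0.02, 0.01], [0.3, 0.5, 0], -1], [[0.33, -0.03, 0.01], [0.45, 0.75, -0.2], -1], [[0.441, -0.041, 0.013], [0.557, 0.961, -0.4], -1], [[0.441, -0.041, 0.013], [0.557, 0.961, -0.4], -1]]}}

```text
time: 2.35
tool_pos: [0.5557, -0.2358, 0.3843]
tcp_rot: [-1.903, -1.736, -0.683]
wrist_force: [-0.6, -0.4, 0.1]
width: 0.998
```

```bash
python3 - <<'E'
from h import *
s=status.read_state();print(s['q'],s['wrist_force'])
neck=np.array([.5685,-.1072,0]); fa=np.radians(45.84+39.7); R=orient(fa,np.radians(40)); f=np.array([np.cos(fa),np.sin(fa),0])
tcp=neck-.008*f+[0,0,.147]+.019*R[:,2]
for b in(0,.06,.12,.2): print(b,delta(R,tcp-b*R[:,2]))
E
```

```text
[-0.74057446  0.29605799  1.43458283  0.55410611  1.84693997 -0.61501631] [-0.57393655 -0.43351844  0.10478164]
0 (array([-0.002, -0.008,  0.006]), array([ 0.131,  1.328, -2.518]), array([ 0.5557, -0.2358,  0.3843]))
0.06 (array([-0.002, -0.008,  0.006]), array([ 0.101,  0.943, -2.059]), array([ 0.5557, -0.2358,  0.3843]))
0.12 (array([-0.002, -0.008,  0.006]), array([ 0.071,  0.559, -1.599]), array([ 0.5557, -0.2358,  0.3843]))
0.2 (array([-0.002, -0.008,  0.006]), array([ 0.031,  0.046, -0.986]), array([ 0.5557, -0.2358,  0.3843]))
```

Request:
{"fn": "move_arm", "kwargs": {"deltas": [[[0, -0.008, 0.006], [0.031, 0.046, -0.5], -1], [[0, -0.008, 0.006], [0.031, 0.046, -0.986], -1], [[0, -0.008, 0.006], [0.031, 0.046, -0.986], -1]]}}

```text
time: 2.72
tool_pos: [0.5588, -0.2291, 0.2899]
tcp_rot: [-1.892, -1.76, -0.693]
wrist_force: [0.5, -0.4, 0.1]
width: 1.001
```

Request:
{"fn": "move_arm", "kwargs": {"deltas": [[[0, 0, 0], [0.025, 0.32, -0.38], -1], [[0, 0, 0], [0.05, 0.64, -0.76], -1], [[0, 0, 0], [0.05, 0.64, -0.76], -1], [[0, 0, 0], [0.05, 0.64, -0.76], -1]]}}

```text
time: 3.22
tool_pos: [0.5673, -0.1668, 0.2201]
tcp_rot: [-1.894, -1.771, -0.701]
wrist_force: [0.9, -0.3, 0.2]
width: 0.998
```

```bash
python3 - <<'E'
from h import *
for n in('scene','side','wrist'): snap(n,n+'1')
s=status.read_state();print(s['q'],s['wrist_force'])
neck=np.array([.5685,-.1072,0]); fa=np.radians(45.84+39.7); R=orient(fa,np.radians(40)); f=np.array([np.cos(fa),np.sin(fa),0])
tcp=neck-.008*f+[0,0,.147]+.019*R[:,2]
print(delta(R,tcp),s['tcp_rot'])
a=cv2.resize(cv2.imread('pics/side1.png')[130:330,200:400],None,fx=2,fy=2,interpolation=2);b=cv2.resize(cv2.imread('pics/wrist1.png'),(400,250))
cv2.imwrite('pics/c1.png',np.hstack([a,np.vstack([b,np.zeros((150,400,3),np.uint8)])]))
E
```

```text
[-0.65545789  0.32274784  1.70414196  0.57227345  1.53800738 -0.73232099] [0.2657307  0.13062581 0.25686011]
(array([ 0.004,  0.01 , -0.002]), array([ 0.016,  0.643, -0.87 ]), array([ 0.5672, -0.1673,  0.2194])) [-1.89534754 -1.76970322 -0.7011932 ]
```

View pics/c1.png

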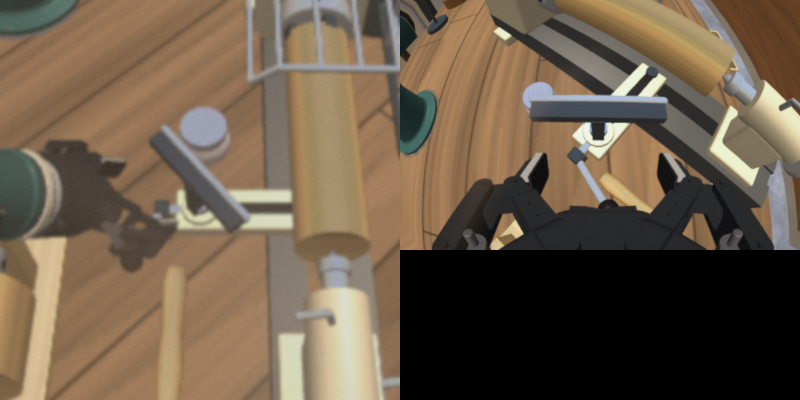

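View pics/wrist1.png

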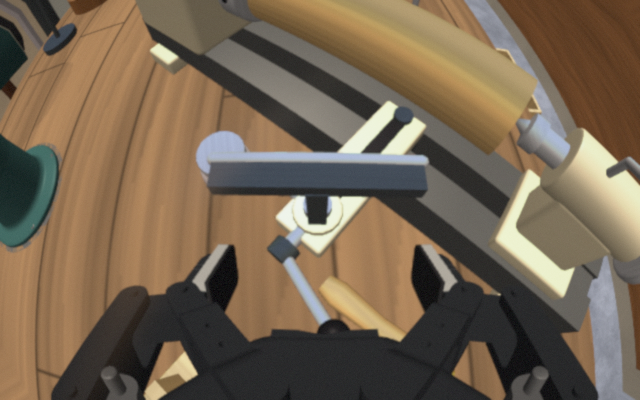

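Request:
{"fn": "move_arm", "kwargs": {"deltas": [[[0, 0.01, 0], [0.004, 0.16, -0.22], -1], [[0, 0.01, 0], [0.008, 0.32, -0.44], -1], [[0, 0.01, 0], [0.012, 0.48, -0.65], -1], [[0, 0.01, 0], [0.016, 0.643, -0.87], -1], [[0, 0.01, 0], [0.016, 0.643, -0.87], -1], [[0, 0.01, 0], [0.016, 0.643, -0.87], -1]]}}

```text
time: 4.12
tool_pos: [0.5677, -0.1011, 0.1297]
tcp_rot: [-1.893, -1.756, -0.682]
wrist_force: [0.1, 0.5, -0.2]
width: 1.0
```

Request:
{"fn": "move_arm", "kwargs": {"deltas": [[[0, 0, 0], [0, 0, 0], 0.2], [[0, 0, 0], [0, 0, 0], 0.6], [[0, 0, 0], [0, 0, 0], 1], [[0, 0, 0], [0, 0, 0], 1], [[0, 0, 0], [0, 0, 0], 1], [[0, 0, 0], [0, 0, 0], 1], [[0, 0, 0], [0, 0, 0], 1], [[0, 0, 0], [0, 0, 0], 1]], "grip_force": 60}}

```text
time: 5.12
tool_pos: [0.5676, -0.1014, 0.1301]
tcp_rot: [-1.893, -1.757, -0.683]
wrist_force: [-2.9, -2.7, 4.4]
width: 0.174
```

```bash
python3 - <<'E'
from h import *
for n in('scene','side','wrist'): snap(n,n+'2')
s=status.read_state();print(s['q'],s['wrist_force'],s['torque'],s['tcp_rot'],s['tool_pos'],s['width'])
for n in('side2','scene2'):
  try: print(barfit(n))
  except Exception as e: print(e)
E
```

```text
[-0.56902745  0.36305632  1.83480131  0.61155328  1.36717811 -0.75335871] [-2.89658243 -3.60059413  5.2130497 ] [-0.25114731 -0.06653009 -0.01850716] [-1.89319238 -1.75666157 -0.68258407] [ 0.56762847 -0.10142288  0.13004825] 0.17458648430310103
(782, array([ 0.56763037, -0.10659648]), array([ 28.86587715, 155.53401184]), np.float64(-50.55066049474153), array([-0.14282412, -0.48147839,  0.19      ]))
(582, array([ 0.56928296, -0.10766797]), array([ 28.63338089, 156.18443298]), np.float64(-50.52878125384999), array([-0.1424415 , -0.48341041,  0.19      ]))
```

View pics/wrist2.png

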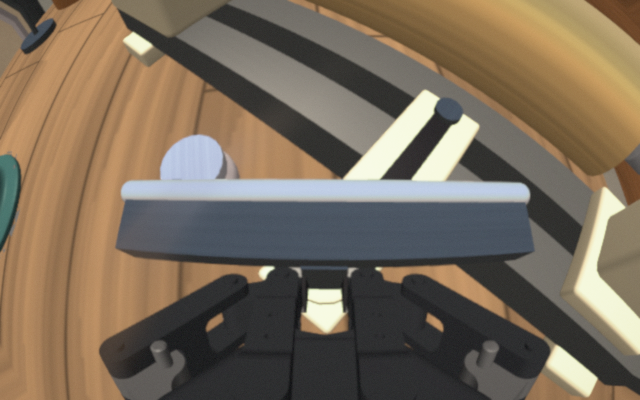

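Request:
{"fn": "move_arm", "kwargs": {"deltas": [[[0, 0, -0.05], [0.004, 0, 0], 1], [[0, 0, -0.1], [0.008, 0, 0], 1], [[0, 0, -0.15], [0.013, 0, 0], 1], [[0, 0, -0.2], [0.018, 0, 0], 1], [[0, 0, -0.25], [0.022, -0.002, 0], 1], [[0, 0, -0.3], [0.026, -0.004, 0], 1], [[0, 0, -0.35], [0.03, -0.005, 0], 1], [[0, 0, -0.4], [0.035, -0.007, 0], 1], [[0, 0, -0.44], [0.038, -0.008, 0], 1], [[0, 0, -0.44], [0.038, -0.008, 0], 1], [[0, 0, -0.44], [0.038, -0.008, 0], 1]]}}

```text
time: 6.65
tool_pos: [0.5707, -0.1017, 0.13]
tcp_rot: [-2.505, -1.068, -0.905]
wrist_force: [-8.2, -2.8, 7.6]
width: 0.182
```

```bash
python3 - <<'E'
from h import *
for n in('scene','side'): snap(n,n+'3')
s=status.read_state();print(s['q'],s['wrist_force'],s['torque'],s['tcp_rot'],s['tool_pos'],s['width'])
for n in('side3','scene3'):
  try: print(barfit(n))
  except Exception as e: print(e)
E
```

```text
[-0.61315104  0.11506097  2.1502356   0.87387838  0.97306975 -0.39751266] [-8.49975514 -2.35310254  8.97182431] [-0.22386272  0.34661903  0.28215247] [-2.50484739 -1.06834451 -0.90540796] [ 0.57070191 -0.10162434  0.12998974] 0.17496801737058534
(743, array([ 0.56795502, -0.10641695]), array([ 27.96219063, 156.10464478]), np.float64(-89.70630934364684), array([-0.14246916, -0.48158622,  0.19      ]))
(586, array([ 0.56892426, -0.10735975]), array([ 28.59876633, 157.29548645]), np.float64(-90.10027658791209), array([-0.14247028, -0.48293836,  0.19      ]))
```

Request:
{"fn": "move_arm", "kwargs": {"deltas": [[[0, 0, 0], [0.015, 0.1, 0], 1], [[0, 0, 0], [0.03, 0.2, 0], 1], [[0, 0, 0], [0.045, 0.3, 0], 1], [[0, 0, 0], [0.06, 0.4, 0], 1], [[0, 0, 0], [0.08, 0.5, 0], 1], [[0, 0, 0], [0.095, 0.6, 0], 1], [[0, 0, 0], [0.11, 0.7, 0], 1], [[0, 0, 0], [0.124, 0.8, 0], 1], [[0, 0, 0], [0.124, 0.8, 0], 1], [[0, 0, 0], [0.124, 0.8, 0], 1]]}}

```text
time: 8.0
tool_pos: [0.5851, -0.023, 0.1301]
tcp_rot: [-2.509, -1.066, -0.909]
wrist_force: [3.1, -4.0, 0.9]
width: 0.173
```

```bash
python3 - <<'E'
from h import *
for n in('scene','side'): snap(n,n+'4')
s=status.read_state();print(s['q'],s['wrist_force'],s['torque'],s['tool_pos'],s['width'])
for n in('side4','scene4'):
  try: print(barfit(n))
  except Exception as e: print(e)
E
```

```text
[-0.456233    0.06860462  2.20163127  0.92310707  0.87165282 -0.30856334] [ 3.46820985 -4.34603732  0.82838598] [-0.70774371 -0.22028365 -0.56620992] [ 0.58503103 -0.02296439  0.13008638] 0.1762355602064196
(684, array([ 0.581922  , -0.02731384]), array([ 28.10884285, 155.99255371]), np.float64(-89.99526665511297), array([-0.07599051, -0.43649776,  0.19      ]))
(533, array([ 0.58363446, -0.02913493]), array([ 28.02448654, 155.5057373 ]), np.float64(-90.1963844849967), array([-0.07610394, -0.43899496,  0.19      ]))
```

Request:
{"fn": "move_arm", "kwargs": {"deltas": [[[0, 0, 0], [0.025, 0.032, 0], 1], [[0, 0, 0], [0.05, 0.065, 0], 1], [[0, 0, 0], [0.075, 0.097, 0], 1], [[0, 0, 0], [0.098, 0.129, 0], 1], [[0, 0, 0], [0.098, 0.129, 0], 1], [[0, 0, 0], [0.098, 0.129, 0], 1]]}}

```text
time: 8.85
tool_pos: [0.5953, -0.0114, 0.1301]
tcp_rot: [-2.511, -1.066, -0.91]
wrist_force: [2.8, -7.9, 0.7]
width: 0.179
```

```bash
cat > m.py <<'E'
from h import *
import sys
k=sys.argv[1]
for n in('scene','side'): snap(n,n+k)
s=status.read_state();print(s['time'],s['q'],s['wrist_force'],s['torque'],s['tool_pos'],s['width'])
for n in('side','scene'):
  try: print(barfit(n+k))
  except Exception as e: print(e)
E
python3 m.py 5
```

```text
8.95 [-0.42350036  0.07647111  2.19258015  0.93032327  0.84963961 -0.28739002] [ 3.26107512 -8.47721001  0.64468768] [-0.97856904 -0.06792646 -0.74848121] [ 0.59534412 -0.01138108  0.13011671] 0.1729570002118454
(678, array([ 0.59332666, -0.01646524]), array([ 27.51329231, 155.26412964]), np.float64(-90.8890972215953), array([-0.06026253, -0.4371216 ,  0.19      ]))
(546, array([ 0.59318542, -0.01719146]), array([ 28.37034607, 156.53059387]), np.float64(-90.04472478526286), array([-0.06088192, -0.43752621,  0.19      ]))
```

Request:
{"fn": "move_arm", "kwargs": {"deltas": [[[0, 0, 0], [0, 0, 0], 0.5], [[0, 0, 0], [0, 0, 0], 0], [[0, 0, 0], [0, 0, 0], -0.5], [[0, 0, 0], [0, 0, 0], -1], [[0, 0, 0], [0, 0, 0], -1], [[0, 0, 0], [0, 0, 0], -1], [[0, 0, 0], [-0.1, -0.11, 0.18], -1], [[0, 0, 0], [-0.22, -0.23, 0.38], -1], [[0, 0, 0], [-0.34, -0.35, 0.58], -1], [[0, 0, 0], [-0.45, -0.46, 0.77], -1], [[0, 0, 0], [-0.58, -0.6, 1], -1], [[0, 0, 0], [-0.58, -0.6, 1], -1]]}}

```text
time: 10.45
tool_pos: [0.5364, -0.0705, 0.2319]
tcp_rot: [-2.508, -1.067, -0.911]
wrist_force: [0.1, 0.9, -0.4]
width: 1.001
```

```bash
python3 m.py 6; python3 - <<'E'
from h import *
for n in('side6','scene6'):
    o=ld(n); print(n,'ball pred px',proj(o,[*( (-.1355+AX)*LX-.516*LY),.137]))
cs=cv2.imread('pics/side6.png')[150:300,220:420]; cv2.imwrite('pics/c6.png',cv2.resize(cs,None,fx=4,fy=4,interpolation=2))
E
```

```text
10.55 [-0.59871203 -0.10829161  2.16266866  0.78595271  1.1058085  -0.20647526] [ 0.69219092  0.26925604 -0.25597067] [-0.2437177   0.24486318 -0.01130996] [ 0.5354571  -0.06899397  0.22936231] 1.0007822618051794
(678, array([ 0.59295905, -0.01598806]), array([ 27.55076981, 155.61167908]), np.float64(-91.0467494850927), array([-0.06017631, -0.43652544,  0.19      ]))
(542, array([ 0.59314435, -0.01709625]), array([ 28.51580429, 157.54916382]), np.float64(-90.13426529948507), array([-0.06084223, -0.43743041,  0.19      ]))
side6 ball pred px [302.51502858 242.81829553]
scene6 ball pred px [288.81708141 236.47286411]
```

View pics/c6.png

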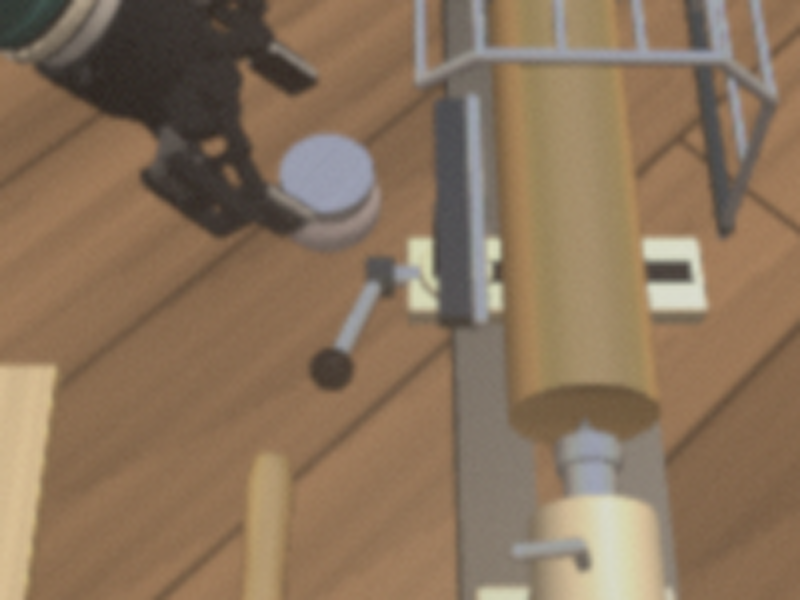

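```bash
python3 - <<'E'
from h import *
R=orient(yaw,np.radians(15))
def w(y,z): return np.r_[(-.139+AX)*LX+y*LY,z]
p0=w(-.522,.18); print(delta(R,p0),p0)
for ph,o in((20.7,.006),(10,.006),(0,.006),(-10,.006),(-20,.007),(-30,.008),(-39.5,.010),(-46,.01)):
    a=np.radians(ph); print(ph,np.round((w(-.4367-.085*np.cos(a)-o,.107+.085*np.sin(a)+.0126)-p0)/.1,3))
E
```

```text
(array([-0.2  ,  0.19 , -0.003]), array([ 0.639, -0.631, -0.494]), array([ 0.5355, -0.069 ,  0.2294])) [ 0.59936459 -0.13208304  0.18      ]
20.7 [ 0.002 -0.001 -0.304]
10 [ 0.032 -0.031 -0.456]
0 [ 0.041 -0.04  -0.604]
-10 [ 0.032 -0.031 -0.752]
-20 [ 0.011 -0.011 -0.895]
-30 [-0.026  0.026 -1.029]
-39.5 [-0.07   0.068 -1.145]
-46 [-0.117  0.113 -1.215]
```

Request:
{"fn": "move_arm", "kwargs": {"deltas": [[[0, 0, 0], [0, -0.1, 0.2], 0], [[-0.07, 0.06, 0], [0.1, -0.3, 0.3], 1], [[-0.14, 0.13, 0], [0.3, -0.5, 0.3], 1], [[-0.2, 0.19, 0], [0.5, -0.63, 0.2], 1], [[-0.2, 0.19, 0], [0.639, -0.631, 0], 1], [[-0.2, 0.19, -0.003], [0.639, -0.631, -0.2], 1], [[-0.2, 0.19, -0.003], [0.639, -0.631, -0.494], 1], [[-0.2, 0.19, -0.003], [0.639, -0.631, -0.494], 1], [[-0.2, 0.19, -0.003], [0.639, -0.631, -0.494], 1]]}}

```text
time: 11.68
tool_pos: [0.5995, -0.1316, 0.1801]
tcp_rot: [-2.778, -1.176, -0.366]
wrist_force: [0.0, -0.7, 0.4]
width: -0.0
```

```bash
python3 m.py 7; python3 - <<'E'
from h import *
snap('wrist','wrist7')
R=orient(yaw,np.radians(15)); print(delta(R,np.array([.5994,-.1321,.18])))
a=cv2.resize(cv2.imread('pics/side7.png')[170:270,240:340],(400,400),interpolation=2);b=cv2.resize(cv2.imread('pics/scene7.png')[160:260,240:340],(400,400),interpolation=2)
cv2.imwrite('pics/c7.png',np.hstack([a,b]))
E
```

```text
11.775 [-0.39484283  0.11723581  1.89444032  0.28257696  1.04776286  0.24334158] [ 0.55236225  0.29130778 -0.65689348] [-0.09096294  0.03975233 -0.00111305] [ 0.60031493 -0.13220284  0.18167838] 0.003183679946362498
(683, array([ 0.5927243 , -0.01582336]), array([ 27.59796906, 154.94247437]), np.float64(-90.90360781354966), array([-0.06022169, -0.4362423 ,  0.19      ]))
(541, array([ 0.59312671, -0.0170133 ]), array([ 28.32673264, 157.01379395]), np.float64(-90.04186387104956), array([-0.06079501, -0.43735997,  0.19      ]))
(array([ 0.   ,  0.002, -0.   ]), array([-0.009,  0.002, -0.019]), array([ 0.6003, -0.1323,  0.1819]))
```

View pics/c7.png

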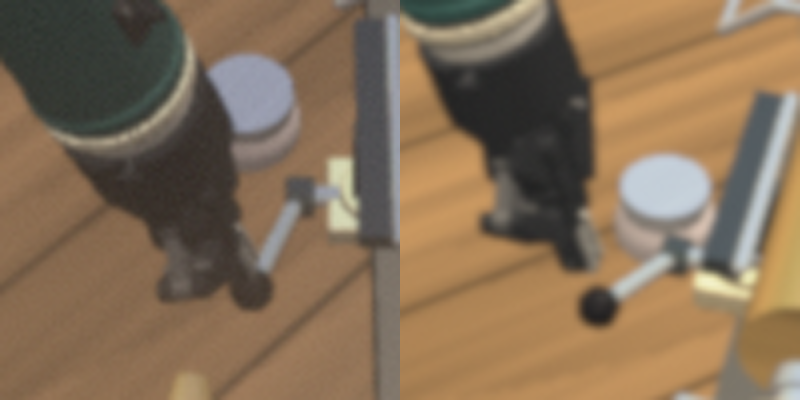

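Request:
{"fn": "move_arm", "kwargs": {"deltas": [[[0, 0, 0], [-0.005, 0, -0.2], 1], [[0, 0, 0], [0, 0, -0.32], 1], [[0, 0, 0], [0.015, -0.02, -0.4], 1], [[0, 0, 0], [0.025, -0.03, -0.48], 1], [[0, 0, 0], [0.03, -0.04, -0.56], 1], [[0, 0, 0], [0.03, -0.04, -0.64], 1], [[0, 0, 0], [0.03, -0.035, -0.72], 1], [[0, 0, 0], [0.02, -0.03, -0.79], 1], [[0, 0, 0], [0.015, -0.02, -0.86], 1], [[0, 0, 0], [0.01, -0.01, -0.92], 1]]}}

```text
time: 13.08
tool_pos: [0.6013, -0.1343, 0.0884]
tcp_rot: [-2.781, -1.176, -0.368]
wrist_force: [0.8, -6.0, 4.3]
width: 0.001
```

```bash
python3 m.py 8
```

```text
13.175 [-0.39654237  0.21868486  1.96762902  0.31712465  0.8825507   0.18064434] [ 0.97332033 -2.45667397  1.39626216] [-0.53837974 -0.18450257 -0.1186546 ] [ 0.60052479 -0.1336705   0.08770228] 0.0019206836386322658
(677, array([ 0.59290448, -0.01608585]), array([ 27.47354126, 153.90408325]), np.float64(-90.88965659995067), array([-0.06028448, -0.43655442,  0.19      ]))
(544, array([ 0.59328119, -0.0172388 ]), array([ 28.53874207, 157.30963135]), np.float64(-89.98880265893213), array([-0.06084916, -0.43762789,  0.19      ]))
```

Request:
{"fn": "move_arm", "kwargs": {"deltas": [[[0, 0, 0], [-0.01, 0.01, -0.05], 1], [[0, 0, 0], [-0.03, 0.03, -0.1], 1], [[0, 0, 0], [-0.05, 0.05, -0.15], 1], [[0, 0, 0], [-0.065, 0.065, -0.19], 1], [[0, 0, 0], [-0.075, 0.075, -0.23], 1], [[0, 0, 0], [-0.075, 0.075, -0.23], 1]]}}

```text
time: 13.92
tool_pos: [0.5929, -0.1255, 0.065]
tcp_rot: [-2.779, -1.175, -0.366]
wrist_force: [0.9, -3.7, 2.1]
width: 0.002
```

Request:
{"fn": "move_arm", "kwargs": {"deltas": [[[0, 0, 0], [0, 0, -0.03], 1], [[0, 0, 0], [0, 0, -0.06], 1], [[0, 0, 0], [0, 0, -0.06], 1]]}}

```text
time: 14.3
tool_pos: [0.5946, -0.1262, 0.0614]
tcp_rot: [-2.78, -1.176, -0.371]
wrist_force: [0.9, -4.1, 10.3]
width: 0.002
```

Request:
{"fn": "move_arm", "kwargs": {"deltas": [[[0, 0, 0], [0, 0, -0.03], 1], [[0, 0, 0], [0, 0, -0.06], 1], [[0, 0, 0], [0, 0, -0.06], 1]]}}

```text
time: 14.68
tool_pos: [0.5974, -0.1281, 0.0572]
tcp_rot: [-2.785, -1.177, -0.378]
wrist_force: [3.9, -8.2, 11.6]
width: -0.0
```

```bash
python3 m.py 9;  python3 - <<'E'
from h import *
a=cv2.resize(cv2.imread('pics/side9.png')[170:270,240:340],(400,400),interpolation=2);b=cv2.resize(cv2.imread('pics/scene9.png')[180:280,240:340],(400,400),interpolation=2)
cv2.imwrite('pics/c9.png',np.hstack([a,b]))
E
```

```text
14.775 [-0.38968885  0.24452285  2.00354537  0.33719526  0.81281022  0.15796285] [ 3.64391835 -7.82136144 12.7022284 ] [-0.94081745 -0.86112188 -0.33065804] [ 0.59736968 -0.12810559  0.05717143] -0.0022738514505912803
(678, array([ 0.59247437, -0.01539915]), array([ 27.66279221, 157.12431335]), np.float64(-91.07928767268082), array([-0.06009149, -0.43576746,  0.19      ]))
(535, array([ 0.5935448 , -0.01684183]), array([ 27.63676643, 157.41189575]), np.float64(-89.97920456133532), array([-0.06038073, -0.43754045,  0.19      ]))
```

View pics/c9.png

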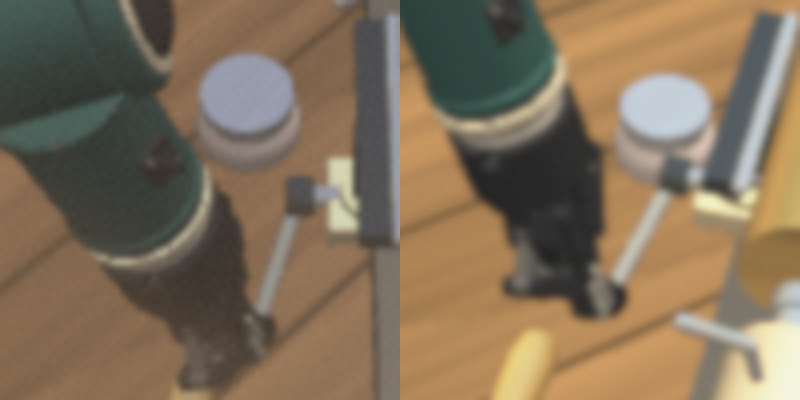

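Request:
{"fn": "move_arm", "kwargs": {"deltas": [[[0, 0, 0], [0, 0, 0.2], 1], [[0, 0, 0], [-0.1, 0, 0.5], 1], [[0, 0, 0], [-0.4, -0.2, 1], 1], [[0, 0, 0], [-0.8, -0.4, 1], 1], [[0, 0, 0], [-0.8, -0.4, 1], 1]]}}

```text
time: 15.4
tool_pos: [0.5093, -0.1647, 0.1523]
tcp_rot: [-2.777, -1.172, -0.361]
wrist_force: [-0.3, -0.3, -0.4]
width: 0.003
```

```bash
python3 m.py 10;  python3 - <<'E'
from h import *
a=cv2.resize(cv2.imread('pics/side10.png')[170:270,240:340],(400,400),interpolation=2);b=cv2.resize(cv2.imread('pics/scene10.png')[180:280,240:340],(400,400),interpolation=2)
cv2.imwrite('pics/c10.png',np.hstack([a,b]))
for ph in(-10,-20,-30,-35,-39.5):
    t=np.radians(ph); X=np.r_[(-.1355+AX)*LX+(-.4367-.085*np.cos(t))*LY,.107+.085*np.sin(t)]
    u=proj(ld('side10'),X);v=proj(ld('scene10'),X); print(ph,((u-[240,170])*4).round(),((v-[240,180])*4+[400,0]).round())
for n in('side10','scene10'):
    o=ld(n);Q=cloud(o);L=lat(Q);m=(o['p'].max(-1)<70)&(abs(L[...,0]+.1355)<.025)&(L[...,1]<-.48)&(L[...,1]>-.55)&(Q[...,2]>.03)&(Q[...,2]<.15); print(n,m.sum(),np.median(L[m],axis=0),L[m].max(0))
E
```

```text
15.5 [-0.52207683  0.01933365  2.05762936  0.29973524  1.02327616  0.0975827 ] [-0.72177516  0.20624543  0.70758584] [-0.10718902  0.10671341 -0.000243  ] [ 0.5113787  -0.16435244  0.15214388] -0.0015754005820699875
(677, array([ 0.59313843, -0.01611199]), array([ 27.62711143, 155.17556763]), np.float64(-91.12358870369442), array([-0.06014025, -0.43674047,  0.19      ]))
(531, array([ 0.59352063, -0.01685272]), array([ 27.71768761, 155.02328491]), np.float64(-90.13727138647518), array([-0.06040538, -0.4375307 ,  0.19      ]))
-10 [252. 331.] [595. 279.]
-20 [253. 335.] [598. 289.]
-30 [254. 335.] [601. 295.]
-35 [254. 333.] [603. 296.]
-39.5 [255. 331.] [605. 296.]
  return _methods._mean(a, axis=axis, dtype=dtype,
  ret = um.true_divide(
Traceback (most recent call last):
ValueError: zero-size array to reduction operation maximum which has no identity
```

View pics/c10.png

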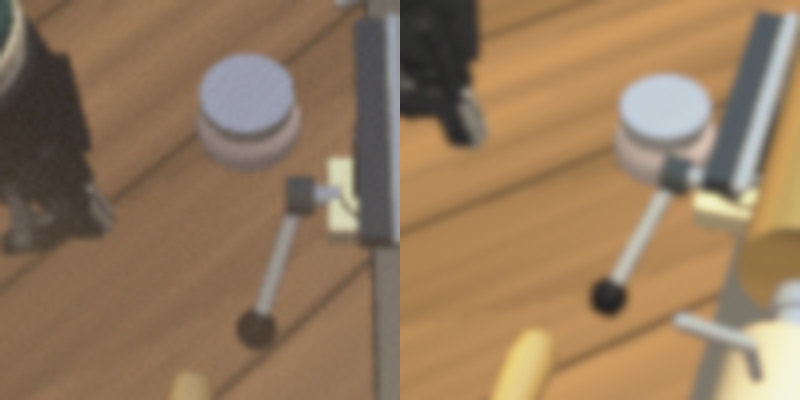

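```bash
python3 - <<'E'
from h import *
for n,(u,v) in {'side10':(304,252),'scene10':(292,254)}.items():
    o=ld(n);P=cloud(o)[v-2:v+3,u-2:u+3].reshape(-1,3); c=np.median(P,0); cam=-o['R'].T@o['t']; d=(c-cam)/np.linalg.norm(c-cam)
    ctr=c+d*.0115; l=lat(ctr); print(n,lat(c),'centre',l,'angle',np.degrees(np.arctan2(l[2]-.107,-.437-l[1])))
E
```

```text
side10 [-0.13435255 -0.50595512  0.06549077] centre [-0.13474695 -0.50112136  0.05506344] angle -39.006532081209386
scene10 [-0.13183785 -0.50835425  0.06131526] centre [-0.13404803 -0.50157233  0.0522947 ] angle -40.27107630458685
```

Request:
{"fn": "move_arm", "kwargs": {"deltas": [[[0, 0, 0], [0.38, 0.22, 0], 1], [[0, 0, 0], [0.77, 0.435, 0], 1], [[0, 0, 0], [0.77, 0.435, 0], 1], [[0, 0, 0], [0.77, 0.435, -0.4], 1], [[0, 0, 0], [0.77, 0.435, -0.75], 1], [[0, 0, 0], [0.77, 0.435, -0.8], 1], [[0, 0, 0], [0.77, 0.435, -0.85], 1], [[0, 0, 0], [0.77, 0.435, -0.87], 1]]}}

```text
time: 16.5
tool_pos: [0.5908, -0.1225, 0.0675]
tcp_rot: [-2.78, -1.176, -0.369]
wrist_force: [0.5, 0.3, 0.0]
width: -0.002
```

Request:
{"fn": "move_arm", "kwargs": {"deltas": [[[0, 0, 0], [0, 0, -0.03], 1], [[0, 0, 0], [0, 0, -0.05], 1], [[0, 0, 0], [0, 0, -0.05], 1]]}}

```text
time: 16.88
tool_pos: [0.5914, -0.1226, 0.0644]
tcp_rot: [-2.779, -1.177, -0.371]
wrist_force: [-4.3, 0.3, 10.8]
width: 0.004
```

Request:
{"fn": "move_arm", "kwargs": {"deltas": [[[0, 0, 0], [0, 0, -0.04], 1], [[0, 0, 0], [0, 0, -0.08], 1], [[0, 0, 0], [0, 0, -0.08], 1]]}}

```text
time: 17.25
tool_pos: [0.5922, -0.1225, 0.0629]
tcp_rot: [-2.777, -1.179, -0.374]
wrist_force: [-25.0, 0.7, 50.2]
width: -0.005
```

Request:
{"fn": "move_arm", "kwargs": {"deltas": [[[0, 0, 0], [0, 0, 0.1], 1], [[0, 0, 0], [0, 0, 0.5], 1], [[0, 0, 0], [-0.4, -0.2, 1], 1], [[0, 0, 0], [-0.8, -0.4, 1], 1], [[0, 0, 0], [-0.9, -0.5, 1], 1], [[0, 0, 0], [-0.9, -0.5, 1], 1]]}}

```text
time: 18.0
tool_pos: [0.4997, -0.1727, 0.1535]
tcp_rot: [-2.78, -1.173, -0.367]
wrist_force: [0.5, -0.5, 0.4]
width: -0.002
```

```bash
python3 m.py 11;  python3 - <<'E'
from h import *
for n,(u,v) in {'side11':(304,252),'scene11':(292,254)}.items():
    o=ld(n);P=cloud(o)[v-2:v+3,u-2:u+3].reshape(-1,3); c=np.median(P,0); cam=-o['R'].T@o['t']; d=(c-cam)/np.linalg.norm(c-cam)
    l=lat(c+d*.0115); print(n,l,'angle',np.degrees(np.arctan2(l[2]-.107,-.437-l[1])))
    # direct gap: front edge of bar along its length
    Q=cloud(o);L=lat(Q);m=(abs(Q[...,2]-.193)<.006)&(L[...,0]<-.03)&(L[...,0]>-.1)
    for y in(-.49,-.46,-.44,-.41,-.38):
        k=m&(abs(L[...,1]-y)<.008); print(y,np.percentile(L[k][:,0],[2,98]).round(4) if k.any() else 0)
cv2.imwrite('pics/c11.png',cv2.resize(cv2.imread('pics/side11.png')[100:300,220:440],None,fx=3,fy=3,interpolation=2))
E
```

```text
18.1 [-0.54609102  0.00405364  2.07132248  0.30034749  1.02753537  0.07364251] [-0.7185679   0.12827098  0.91900606] [-0.09176228  0.06443584  0.00477584] [ 0.50040874 -0.17193618  0.15307059] 0.0011548816692078941
(681, array([ 0.59367596, -0.01660111]), array([ 27.72487068, 154.93751526]), np.float64(-91.05937372618784), array([-0.06011666, -0.43746685,  0.19      ]))
(535, array([ 0.5938183 , -0.01738034]), array([ 28.03798294, 156.70578003]), np.float64(-89.94494121870262), array([-0.06057652, -0.43811182,  0.19      ]))
side11 [-0.13485447 -0.50099507  0.05424253] angle -39.50213310341606
-0.49 [-0.0728 -0.0481]
-0.46 [-0.0744 -0.0469]
-0.44 [-0.074  -0.0486]
-0.41 [-0.0735 -0.0474]
-0.38 [-0.0729 -0.0487]
scene11 [-0.13352818 -0.50178708  0.05343513] angle -39.583374866492555
-0.49 [-0.0736 -0.0473]
-0.46 [-0.074  -0.0473]
-0.44 [-0.0728 -0.0472]
-0.41 [-0.0737 -0.0471]
-0.38 [-0.0733 -0.0467]
```

View pics/c11.png

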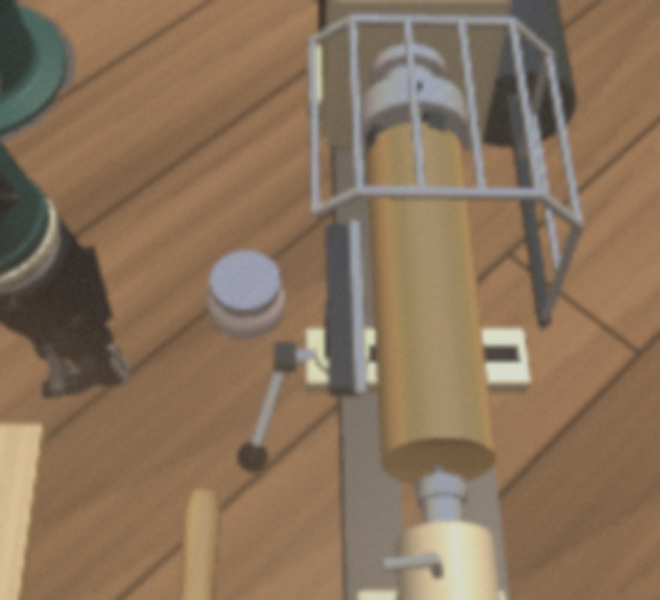

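Lever is at its stop (−39.5°), the bar is parallel with about a 7–8 mm gap, and the other objects look untouched. I'm handing it in.

```bash
python3 -c "
from workcell import order; print(order.finish_job())"
```

```text
the job is handed in; nothing more can be done
None
```

The spindle blank was on the lathe. I gripped the rest by its neck, turned it about 39.5° to lie parallel, slid it to the middle of the blank, released it and pressed the cam lever down. The job was handed in at about 18 s.

**Last checks, from both fixed cameras:**
- **Gap:** about 7–8 mm between the bar's front edge and the wood.
- **Along the bed:** the bar's middle is 1.5–2.5 mm from the middle of the wood.
- **Angle:** one camera shows the bar parallel within 0.1°, the other shows about 1° off. I put that down to noise in the fit, because the front edge measured along the bar stays level within about 2 mm.
- **Lever:** about 39.5° below level on both cameras, which is the stop.
- **Surroundings:** the tin looks unmoved and so does the part of the gouge in view. The arm is clear of everything. I did not look at the chuck key again after the moves.

**Lever presses:** on the first press the fingertip slid off the outer side of the ball near the end. I pressed again, centred on the ball. On that press the vertical force rose to about 50 N with the fingertip held, and the lever moved no further. That force was through the shut fingers, and the wrist total was about 56 N against the 120 N limit.

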